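# Lock the cutter-port cap onto the key machine

## Task

Close the cutter port of the key machine with its orange cap: set the cap in the collar so that its two lugs drop through the mouths, press it down gently against the spring and twist it clockwise (seen from above), nearly a quarter turn, to the lock, then let it spring up into its lock and let go. Feel for the mouths and do not force the cap against the machine: a light push or twist is enough everywhere. Leave the other things on the table where they are.

Things in the scene. Friction and masses are not known exactly. Their poses are not given: they have to be found in the camera images.
- cap: Loose round cap, about 0.2 kg, standing upright on the table. Origin: centre of its underside; z up. From the bottom: tapered steel nose (38 mm across at z=0, 52 mm at z=10), steel skirt 52 mm across (z=10 to 34), orange flange 72 mm across (z=34 to 42), black wing grip above. The same after a half turn.
- cap_grip (a point): Middle of the cap's black wing grip, 59 mm above its underside, axes as the cap's. The grip is 50 mm long (x), 22 mm thick (y), from 42 to 77 mm above the underside. White strokes on its top run along x, towards the lugs.
- cap_lug (a point): Centre of one of the cap's two brass lugs; the other is opposite. They stick out of the skirt along the cap's +x and -x, below the ends of the wing grip: each 10 mm wide, 14 to 20 mm above the cap's underside, reaching out to 33 mm from the axis.
- machine: Fixed low key machine, grey, 240 (x) x 300 (y) mm, deck 90 mm high. Origin: centre of its underside, z up; the robot is on its -x side. Orange motor housing, 190 x 90 mm, 75 mm above the deck, on its -y side, centred 155 mm from the port's axis.
- port (a point): Centre of the port at deck height, axes as the machine's. Around it an aluminium collar, 86 mm across, 38 mm high, that does not turn. Heights of the cap's underside above this point: 24 mm with lugs on top of the roof ring; about 18 mm floating in the mouths; below 10 mm the lugs can turn under the roof; 6 mm is the hard bottom.
- port_roof (a point): Centre of the top of the collar's steel roof ring, 38 mm above the deck; opening 55 mm across. It has two opposite mouths for the lugs, each 28 degrees wide (lugs need 22), red marks on the rim. They lie along the machine's +y and -y give or take up to 40 degrees: the angle differs each time and is not reported; see or feel for it.
- port_spring (a point): Top of the brass spring plunger in the port when free, 20 mm above the deck; the cap's nose meets it. It gives 1 N per mm pushed down (10 N where the lugs can turn, 14 N at the hard bottom).
- port_lock (a point): Where the locked cap's underside centre lies, 14 mm above the deck. Turning clockwise from above, a solid stop ends the turn about 83 degrees from the middle of the mouths (green marks at 75); beyond 68 degrees the roof is 4 mm higher and the released cap springs up and is locked. Anticlockwise from the mouths is a solid wall.
- key_a: Bystander: loose brass key blank lying flat, 58 mm long. Leave alone.
- key_b: Bystander: loose steel key blank lying flat, 58 mm long. Leave alone.
- padlock: Bystander: brass padlock standing up, 45 x 22 mm, 70 mm tall. Leave alone.
- jar: Bystander: amber jar, 60 mm across, 85 mm tall. Leave alone.
- driver: Bystander: screwdriver lying on the table. Leave alone.
- brush: Bystander: brush lying on the table. Leave alone.
- mug: Bystander: blue mug, 80 mm across, 90 mm tall. Leave alone.
- cutter: Bystander: spare steel cutter wheel lying flat, 60 mm across, 14 mm tall. Leave alone.
Not all that is in view belongs to the job. Several things look just like the cap: the one meant starts farthest to the robot's right.

How it is judged:
On the way:
1. the cap's lugs are in the mouths: cap upright in the collar, below the height at which its lugs rest on the roof (z of cap in the frame of port below 0.021 m and horizontal distance between cap and port below 0.005 m and angle between cap's own z axis and vertical below 0.08 rad), for 0.05 s.
At the end, for the whole second after the job is handed in: The cap is locked and at rest: upright within 0.08 rad, centred on the port within 5 mm, its underside 12.5 to 15.7 mm above the deck at the port (sprung up into the lock at 14 mm; an unlocked cap floats at about 18 mm, a cap stuck short of the lock sits at 10 mm) (z of cap in the frame of port between 0.0125 and 0.0157 m and linear speed of cap below 0.02 m/s and angular speed of cap below 0.2 rad/s and horizontal distance between cap and port below 0.005 m and angle between cap's own z axis and vertical below 0.08 rad); the robot touches nothing.
It fails at once if the cap is forced against the machine with more than 50 N (contact force between cap and machine above 50 N).
It fails at once if a bystander is moved by more than 40 mm (distance of any of key_a, key_b, padlock, jar, driver, brush, mug, cutter from where it was at the start of the episode above 0.04 m).
It also fails if it takes over 72 s, if anything falls off the work surface, if the arm or the gripper's body presses on something with over 40 N, if the wrist force passes 120 N, or if a joint passes its speed limit or range.

## Robot

A 7-joint arm with a two-finger parallel gripper is mounted at the origin on the work surface. World frame = base frame: x ahead of the robot, y to its left, z up, the work surface at z = 0. Lengths are in m, angles in rad, forces in N, time in s.
With the tool pointing down it reaches from about 0.425 to 0.8 m from the base axis. Payload 8.3 kg.
Tool frame: the origin (TCP) lies at the very end of the fingers, on their centre line; the grasp point (between the pads) lies 19 mm behind it; z points along the fingers, x is the direction in which the jaws open and shut, and the axes are right-handed (so a half turn about z gives the same grasp; the last joint's range is limited). The gripper opens to 85 mm and grips with 20 to 120 N. Pads are 22 mm wide; open, the fingers measure 114 mm over their backs; the gripper's body (76 mm by 85 mm) begins 54 mm behind the grasp point. The pads swing forward as they close: fully open they stand 13 mm farther back than shut.
Start: joints at [-1.266, 0.383, 0.016, 1.37, -0.006, 1.388, -0.046], TCP at [0.225, 0.583, 0.231] pointing down, gripper open.
Joint ranges: [-2.95, 2.95], [-0.25, 2.06], [-1.52, 1.56], [0.18, 2.33], [-1.44, 4.58], [0.02, 2.06], [-3.01, 3.01]. Speed limits (rad/s): [2.39, 2.39, 3.01, 3.01, 3.14, 3.14, 3.14].

## Interface

Orientations are given as a unit quaternion [w, x, y, z].
In Python, from cell import get_state, vision, workorder gives the robot as it stands.
- The arm moves only by the tool play_rows, never from a script. Its argument "motion" is a list of rows, each a list of 6 numbers: the shift along the tool's x, y, z scaled (see below), then the turn, a rotation vector about the tool's x, y, z scaled (see below). A call has 1 to 8 rows; each row shifts and turns the commanded pose from where the row before left it, along the tool's axes as they then stand; what a row does not reach is not made up. The controller multiplies each number of a shift by 0.8 m and each number of a turn by 90 degrees. A row lasts 1/10 s, in which the tool goes at most 50 mm and 8.59 degrees, less where a joint would pass 70% of its speed; a pose out of reach is approached as far as the arm can. A call with a number of a shift or a turn outside -1 to 1 is refused whole. A call with a gripper value outside its range is refused whole. "grip" is the gripper's target within -1 to 1 (fully open at 1, half-way at 0, shut at -1), set as the call begins (left out, the last holds). The fingers move at their own pace and stop on an object; the grip force is fixed at half the most. Time passes only in rows, so rows that do not move let the fingers close. It gives the time, the measured TCP pose, the force and the opening at its end, in the units of the state.
- get_state(): the state, without advancing time (a new reading comes with each control period).
- vision.get_image(name): name is "scene" or "top" or "wrist"; returns the picture (420x560x3 uint8, red, green, blue); there is no depth.
- vision.get_calibration(name): a dict with "fx", "fy", "cx", "cy" (pixels), "k1" (the pictures are not rectified: a ray, as slopes to the right and down, at radius r is drawn at 1 + k1 r^2 times it, then the intrinsics apply), "position" and "orientation" of the camera in the world. Camera axes: x right, y down, z forward; pixel columns grow to the right and rows downward; lengths in m; the calibration is good to about 2 mm. A picture is of the moment at which its call begins: read the wrist's pose just before it. get_calibration takes no time and is no camera call; for the wrist camera it gives the pose at the moment of the call.
- workorder.job_done(): hands the job in, once; it reports no verdict.
The state is a dict: "time_s": time; "joints": joint angles; "qd": joint speeds; "joint_efforts": joint torques, N m; "position": TCP position; "tcp_rot": TCP orientation; "wrist_force": force on the tool from outside, world axes, zero at the start; "torque": the same for the moment, N m; "finger_gap": finger opening in m.
Only numpy, scipy, OpenCV 4.12 (cv2) and the standard library are available. Lean on these libraries where they do the work, as an engineer would, in place of code of your own. Each camera call takes 0.05 s, during which the arm holds its last target.

## Working session

There is one attempt and no reset: what is moved stays moved. The work goes in short steps, Python scripts to look and compute and a tool call to move; the robot and the scene stay as the last step left them, time stands still between calls to the robot, and variables do not carry over. Pictures are saved under pics/ and viewed, and the job is handed in when it is done.

Besides the shell and the picture viewer there is one more tool, called after ">>>" as name([rows], argument=value, ...), one row to a line, values as JSON. play_rows: Moves the arm, as the interface text tells. Shifts and turns lie within -1 to 1; 1 stands for 0.8 m of shift or 90 degrees of turn. Its arguments: {"type":"object","properties":{"motion":{"type":"array","items":{"type":"array","items":{"type":"number"}}},"grip":{"type":"number"}},"required":["motion"]}

```bash
mkdir -p pics; ls; python3 - <<'E'
from cell import get_state, vision, workorder
import cv2
s=get_state();print(s)
for n in ("scene","top","wrist"):
    c=vision.get_calibration(n);print(n,c)
    cv2.imwrite(f"pics/{n}0.png",cv2.cvtColor(vision.get_image(n),cv2.COLOR_RGB2BGR))
E
```

```text
pics
{'time_s': 0.0, 'joints': array([-1.26591639,  0.38422673,  0.01637348,  1.37114436, -0.00627442,
        1.38819912, -0.04651966]), 'qd': array([-0.00047028,  0.00062579,  0.00108097,  0.0007265 ,  0.00052209,
        0.00033377,  0.00115222]), 'joint_efforts': array([ 5.06508477e-04, -6.27605653e+01,  8.44375547e-01, -3.71822584e+01,
        1.64857716e-02,  1.43923171e-02,  3.65350297e-05]), 'position': array([0.22451118, 0.58275069, 0.23029043]), 'tcp_rot': array([ 5.69514038e-04,  8.24468763e-01,  5.65906644e-01, -7.77599009e-04]), 'wrist_force': array([ 0.47926781, -0.45688077, -0.47022376]), 'torque': array([ 0.01322464, -0.01564863,  0.0422262 ]), 'finger_gap': 0.08562672569567265}
scene {'fx': 470.4048819631849, 'fy': 470.4048819631849, 'cx': 287.1346516442135, 'cy': 215.30244872119445, 'k1': -0.02857264289686747, 'position': array([ 1.37545313, -0.51635127,  1.04752113]), 'orientation': array([-0.32965616,  0.80480912,  0.45256762, -0.19695593])}
top {'fx': 432.52902318363505, 'fy': 432.52902318363505, 'cx': 283.13938440772796, 'cy': 211.77824343748023, 'k1': -0.07106427908072697, 'position': array([ 0.32190104, -0.03056346,  1.27614771]), 'orientation': array([ 0.07098342, -0.70098086,  0.70679303, -0.06348866])}
wrist {'fx': 295.5978739786845, 'fy': 295.5978739786845, 'cx': 281.2076854644941, 'cy': 205.83771580243058, 'k1': -0.04227753589145788, 'position': array([0.1612838 , 0.60729498, 0.37264986]), 'orientation': array([0.11378581, 0.81670426, 0.56041777, 0.07732318])}
```

View pics/scene0.png

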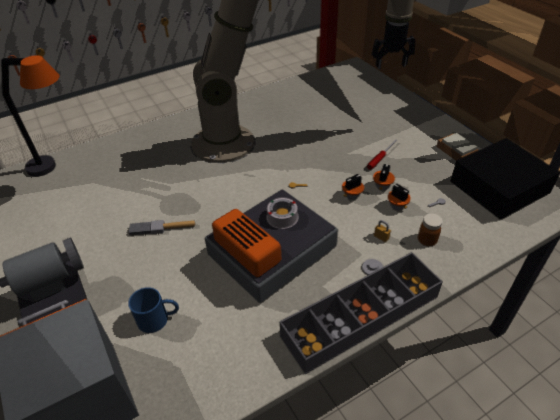

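View pics/top0.png

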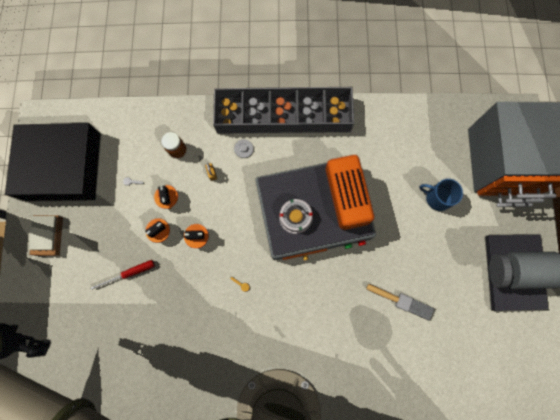

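View pics/wrist0.png

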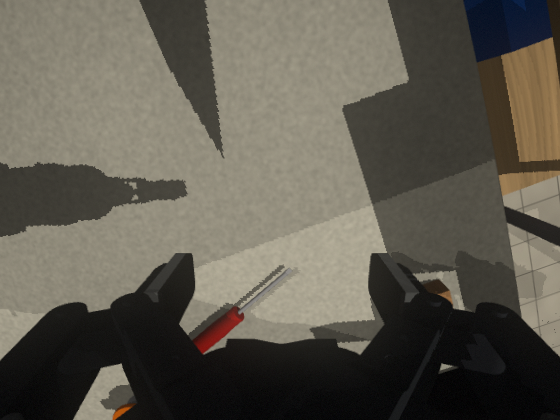

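```bash
cat > h.py <<'E'
import numpy as np,cv2
from scipy.spatial.transform import Rotation as R
from cell import get_state, vision, workorder
def rot(q): return R.from_quat([q[1],q[2],q[3],q[0]])
def grab(n,tag):
    c=vision.get_calibration(n); im=cv2.cvtColor(vision.get_image(n),cv2.COLOR_RGB2BGR)
    cv2.imwrite(f"pics/{tag}.png",im); return c,im
def ray(c,u,v):
    K=np.array([[c['fx'],0,c['cx']],[0,c['fy'],c['cy']],[0,0,1]])
    p=cv2.undistortPoints(np.array([[[u,v]]],float),K,np.array([c['k1'],0,0,0.]))[0,0]
    return np.array(c['position']),rot(c['orientation']).apply([p[0],p[1],1])
def plane(c,u,v,z):
    o,d=ray(c,u,v); return o+d*(z-o[2])/d[2]
def proj(c,P):
    p=rot(c['orientation']).inv().apply(np.array(P)-c['position']); x=p[0]/p[2];y=p[1]/p[2]
    k=1+c['k1']*(x*x+y*y); return np.array([c['fx']*x*k+c['cx'],c['fy']*y*k+c['cy']])
E
python3 - <<'E'
from h import *
c=vision.get_calibration("top");im=cv2.imread("pics/top0.png")
hsv=cv2.cvtColor(im,cv2.COLOR_BGR2HSV)
m=cv2.inRange(hsv,(4,150,100),(20,255,255))
n,l,st,ce=cv2.connectedComponentsWithStats(m)
for i in range(1,n):
    if st[i,4]>60: print(st[i],ce[i],plane(c,*ce[i],.042))
for (u,v) in [(165,195),(157,231),(196,236)]:
    print(u,v,plane(c,u,v,.042))
print('port',plane(c,295,216,.128),'corners',[plane(c,*p,.09)[:2].round(3) for p in [(257,177),(275,257),(374,234),(331,163)]])
cv2.imwrite("pics/topc.png",cv2.resize(im[180:260,130:190+20],None,fx=7,fy=7,interpolation=cv2.INTER_CUBIC))
cv2.imwrite("pics/topp.png",cv2.resize(im[185:250,260:330],None,fx=8,fy=8,interpolation=cv2.INTER_CUBIC))
E
```

```text
[ 326  155   48   71 2066] [348.81413359 191.08325266] [ 0.61992032 -0.21137271  0.042     ]
[477 175  83  20 439] [520.28473804 180.19362187] [ 0.64966591 -0.72983681  0.042     ]
[165 186  13  12  62] [172.40322581 190.67741935] [0.62651078 0.30871451 0.042     ]
[155 190  20  19 111] [160.89189189 200.78378378] [0.59627406 0.34177032 0.042     ]
[289 210  13  12 123] [295.44715447 215.57723577] [ 0.5483487  -0.05390118  0.042     ]
[146 219  22  10  85] [155.77647059 222.50588235] [0.53148073 0.35389873 0.042     ]
[186 224  22  14 123] [197.1300813  228.43089431] [0.51306315 0.23147414 0.042     ]
[147 230  21  12 103] [158.72815534 237.46601942] [0.4874051  0.34311974 0.042     ]
[184 237  23  11 132] [195.12121212 243.03787879] [0.47052326 0.23607275 0.042     ]
[232 278  17  13  66] [242.27272727 285.21212121] [0.34977154 0.09865433 0.042     ]
165 195 [0.61363678 0.33029711 0.042     ]
157 231 [0.50639193 0.34908916 0.042     ]
196 236 [0.490959   0.23411843 0.042     ]
port [ 0.53142072 -0.05105431  0.128     ] corners [array([0.652, 0.055]), array([0.425, 0.004]), array([ 0.486, -0.27 ]), array([ 0.691, -0.156])]
```

View pics/topc.png

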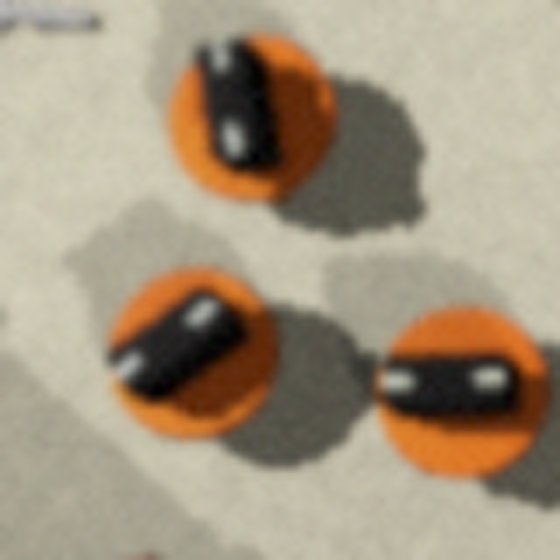

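View pics/topp.png

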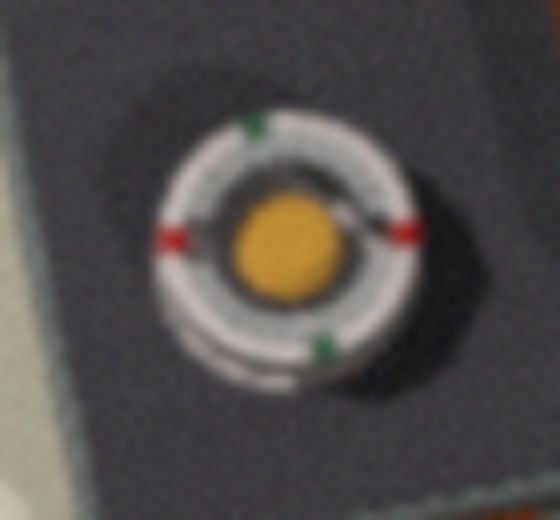

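```bash
python3 - <<'E'
from h import *
c=vision.get_calibration("top");im=cv2.imread("pics/top0.png").astype(int)
def cm(m,x0,x1,y0,y1,z):
    ys,xs=np.nonzero(m[y0:y1,x0:x1]); return plane(c,xs.mean()+x0,ys.mean()+y0,z),len(xs)
b,g,r=im[...,0],im[...,1],im[...,2]
red=(r-g>60)&(r-b>60); gr=(g-r>25)
A,n1=cm(red,276,288,205,225,.128);B,n2=cm(red,305,317,205,225,.128)
print(A,B,n1,n2,(A+B)/2,np.degrees(np.arctan2(*(A-B)[1::-1])),np.linalg.norm(A-B))
A,n1=cm(gr,286,298,195,206,.128);B,n2=cm(gr,295,307,222,235,.128)
print(A,B,n1,n2,(A+B)/2,np.degrees(np.arctan2(*(A-B)[1::-1])),np.linalg.norm(A-B))
w=(b>150)&(g>150)&(r>150)
A,n1=cm(w,184,191,231,237,.077);B,n2=cm(w,196,204,231,237,.077)
print('strokes',A,B,n1,n2,(A+B)/2,np.degrees(np.arctan2(*(A-B)[1::-1])),np.linalg.norm(A-B))
print('flange',plane(c,196.3,236,.042))
# scene camera cross-check
cs=vision.get_calibration("scene")
print(proj(cs,(.491,.234,.042)),proj(cs,((.491,.234,.077))),proj(cs,(.531,-.051,.128)))
a=cv2.imread("pics/scene0.png")
cv2.imwrite("pics/sc1.png",cv2.resize(a[150:240,250:430],None,fx=4,fy=4,interpolation=cv2.INTER_CUBIC))
s=get_state();print(rot(s['tcp_rot']).as_matrix().round(3))
E
```

```text
[ 0.53529941 -0.01330481  0.128     ] [ 0.53687204 -0.09195625  0.128     ] 7 8 [ 0.53608573 -0.05263053  0.128     ] 91.1454713867871 0.07866716301650795
[ 0.57431017 -0.04207802  0.128     ] [ 0.4985643  -0.06406781  0.128     ] 4 3 [ 0.53643724 -0.05307292  0.128     ] 16.18854215328844 0.07887323393569036
strokes [0.49203657 0.25515692 0.077     ] [0.49458681 0.21552918 0.077     ] 3 1 [0.49331169 0.23534305 0.077     ] 93.68218319157306 0.039709720937364267
flange [0.49095281 0.2332442  0.042     ]
[351.95060066 185.4028281 ] [352.81075514 177.0995976 ] [281.32124748 205.68326723]
[[ 0.359  0.933 -0.001]
 [ 0.933 -0.359 -0.001]
 [-0.001  0.    -1.   ]]
```

View pics/sc1.png

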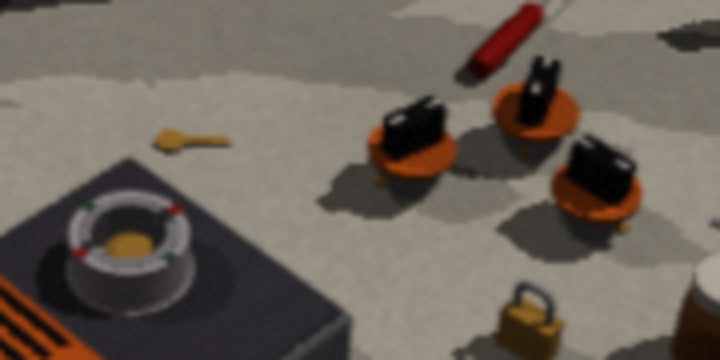

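>>> play_rows([
  [-0.0287,0.0469,0,0,0,0],
  [-0.0287,0.0469,0,0,0,0],
  [-0.0287,0.0469,0,0,0,0],
  [-0.0287,0.0469,0,0,0,0],
  [-0.0287,0.0469,0,0,0,0],
  [-0.0287,0.0469,0,0,0,0],
  [-0.0287,0.0469,0,0,0,0],
  [-0.0287,0.0469,0,0,0,0],
], grip=1)

```text
time_s: 0.95
position: [0.4394, 0.3022, 0.2312]
tcp_rot: [-0.0, 0.824, 0.566, -0.0]
wrist_force: [0.5, -0.3, -0.7]
finger_gap: 0.0856
```

>>> play_rows([
  [0,0,0,0,0,0.0917],
  [0,0,0,0,0,0.0917],
  [0,0,0,0,0,0.0917],
  [0,0,0,0,0,0.0917],
  [0,0,0,0,0,0.0917],
  [0,0,0,0,0,0.0917],
  [0,0,0,0,0,0.0917],
  [0,0,0,0,0,0.0917],
])

```text
time_s: 1.75
position: [0.4385, 0.3038, 0.231]
tcp_rot: [0.0, 1.0, 0.022, -0.0]
wrist_force: [-0.0, 0.2, 0.4]
finger_gap: 0.0854
```

```bash
python3 - <<'E'
from h import *
s=get_state();print(s['time_s'],s['position'],rot(s['tcp_rot']).as_matrix().round(4),s['joints'])
c,im=grab("wrist","w1")
print(proj(c,(.492,.234,.077)),proj(c,(.492,.234,.042)))
E
```

```text
1.75 [0.43854049 0.30378397 0.2309932 ] [[ 9.99e-01  4.48e-02 -5.00e-04]
 [ 4.48e-02 -9.99e-01 -4.00e-04]
 [-6.00e-04  4.00e-04 -1.00e+00]] [-0.93922264  0.18593331  0.31701387  1.63511917 -0.05933526  1.3306968
 -0.56834032]
[326.14427434 255.63190682] [321.94261042 243.08479744]
```

View pics/w1.png

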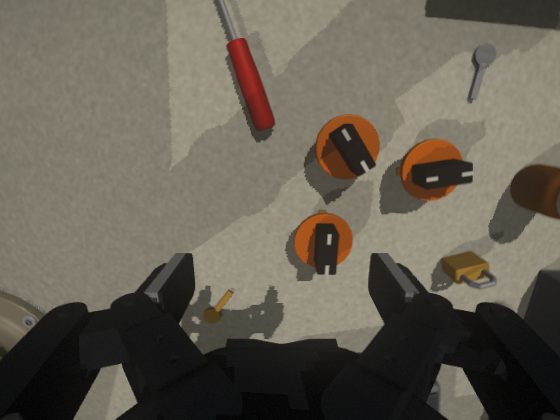

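The wrist view shows the target cap (rightmost) at about (324,241), with its strokes at (330,240) and (327,267). This agrees with the top-view estimate.

```bash
python3 - <<'E'
from h import *
c=vision.get_calibration("wrist");im=cv2.imread("pics/w1.png").astype(int)
b,g,r=im[...,0],im[...,1],im[...,2]
w=(b>130)&(g>130)&(r>130)
w[:, :317]=0;w[:,337:]=0;w[:226]=0;w[276:]=0
n,l,st,ce=cv2.connectedComponentsWithStats(w.astype(np.uint8))
P=[]
for i in range(1,n):
    if st[i,4]>5:
        p=plane(c,*ce[i],.077);print(st[i],ce[i],p);P.append(p)
# stroke long-axis and pair
A,B=P[0],P[-1];print('mid',(A+B)/2,'ang',np.degrees(np.arctan2(*(A-B)[1::-1])),np.linalg.norm(A-B))
hsv=cv2.cvtColor(im.astype(np.uint8),cv2.COLOR_BGR2HSV)
m=cv2.inRange(hsv,(5,170,110),(16,255,255));m[:,:280]=0;m[:,365:]=0;m[:212]=0;m[285:]=0
cnt=max(cv2.findContours(m,0,cv2.CHAIN_APPROX_NONE)[0],key=cv2.contourArea)
h=cv2.convexHull(cnt);pts=np.array([plane(c,*p[0],.042)[:2] for p in h])
(x,y),rad=cv2.minEnclosingCircle(pts.astype(np.float32));print('flange',x,y,rad)
E
```

```text
[328 235   3   9  25] [328.92 238.72] [0.49279859 0.25351583 0.077     ]
[324 266   5  10  26] [326.46153846 270.84615385] [0.49318556 0.21503463 0.077     ]
mid [0.49299207 0.23427523 0.077     ] ang 90.57614979384914 0.03848314144962076
flange 0.492706298828125 0.23690921068191528 0.0360921248793602
```

>>> play_rows([
  [0.032,0.0442,0,0,0,0],
  [0.032,0.0442,0,0,0,0],
  [0,0,0.04,0,0,0],
  [0,0,0.05,0,0,0],
  [0,0,0.05,0,0,0],
  [0,0,0.05,0,0,0],
  [0,0,0.02,0,0,0],
  [0,0,0.015,0,0,0],
])

```text
time_s: 2.6
position: [0.4924, 0.2353, 0.0493]
tcp_rot: [0.001, 1.0, 0.027, -0.001]
wrist_force: [0.4, 0.4, -0.1]
finger_gap: 0.0853
```

```bash
python3 - <<'E'
from h import *
s=get_state();print(s['time_s'],s['position'],s['wrist_force'])
c,im=grab("wrist","w2")
E
```

```text
2.6 [0.4924107  0.23531304 0.04932348] [ 0.41269928  0.35322406 -0.11861558]
```

View pics/w2.png

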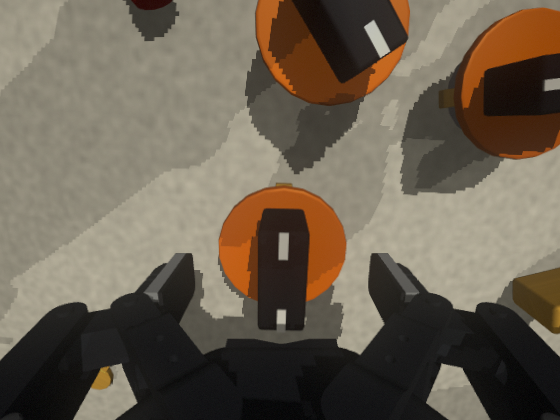

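The grip is centred between the jaws and square to them, so I'm closing.

>>> play_rows([
  [0,0,0,0,0,0],
  [0,0,0,0,0,0],
  [0,0,0,0,0,0],
  [0,0,0,0,0,0],
  [0,0,0,0,0,0],
  [0,0,0,0,0,0],
  [0,0,0,0,0,0],
  [0,0,0,0,0,0],
], grip=-1)

```text
time_s: 3.45
position: [0.4939, 0.2362, 0.0522]
tcp_rot: [-0.0, 1.0, 0.025, 0.001]
wrist_force: [-1.3, -0.1, 6.1]
finger_gap: 0.021
```

```bash
python3 - <<'E'
from h import *
s=get_state();print(s['time_s'],s['position'],s['wrist_force'],s['finger_gap'])
c,im=grab("wrist","w3")
E
```

```text
3.45 [0.49391211 0.23620042 0.05218341] [-1.32490954 -0.09978809  6.14256589] 0.02096579409868525
```

View pics/w3.png

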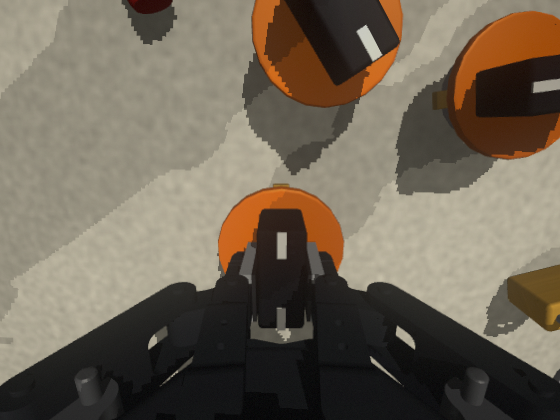

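>>> play_rows([
  [0,0,-0.02,0,0,0],
  [0,0,-0.04,0,0,0],
  [0,0,-0.05,0,0,0],
  [0,0,-0.05,0,0,0],
  [0,0,-0.045,0,0,0],
  [0,0,0,0,0,0],
  [0,0,0,0,0,0],
])

```text
time_s: 4.2
position: [0.4935, 0.2359, 0.2155]
tcp_rot: [-0.0, 1.0, 0.025, 0.0]
wrist_force: [0.3, -0.2, -4.0]
finger_gap: 0.0208
```

```bash
python3 - <<'E'
from h import *
s=get_state();print(s['time_s'],s['position'],s['wrist_force'],s['torque'],s['finger_gap'],rot(s['tcp_rot']).as_matrix().round(4))
c,im=grab("wrist","w4")
c,im=grab("scene","s4")
p=proj(c,s['position']).astype(int);print(p)
cv2.imwrite("pics/s4c.png",cv2.resize(im[p[1]-70:p[1]+70,p[0]-80:p[0]+80],None,fx=5,fy=4,interpolation=cv2.INTER_CUBIC))
E
```

```text
4.2 [0.4935093  0.23594927 0.2155049 ] [ 0.28397843 -0.20565424 -3.9777237 ] [ 0.01080891 -0.01240384 -0.01059275] 0.02082571574216496 [[ 9.987e-01  5.080e-02  7.000e-04]
 [ 5.080e-02 -9.987e-01  7.000e-04]
 [ 7.000e-04 -7.000e-04 -1.000e+00]]
[357 141]
```

View pics/w4.png

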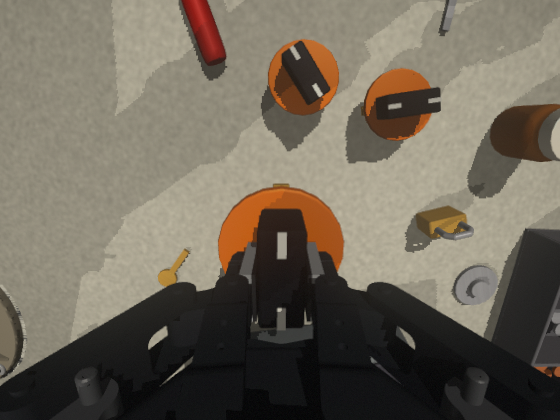

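View pics/s4c.png

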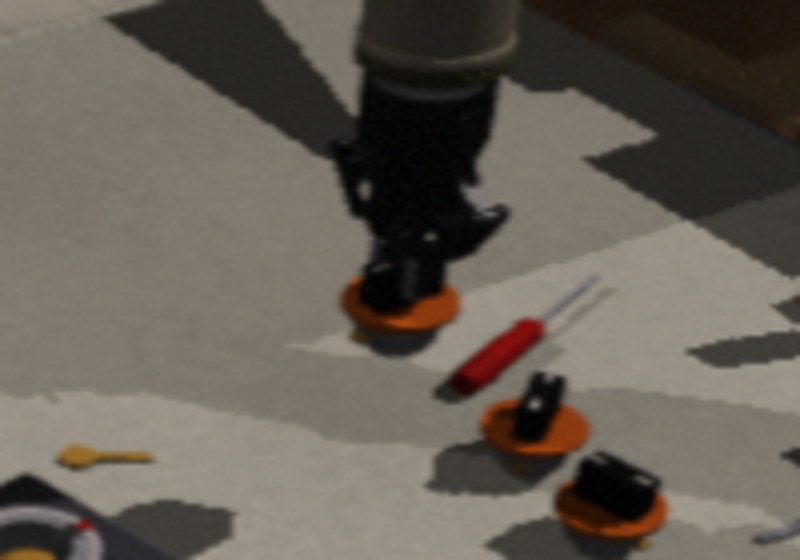

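```bash
python3 - <<'E'
from h import *
s=get_state();c=vision.get_calibration("wrist");im=cv2.imread("pics/w4.png").astype(int)
b,g,r=im[...,0],im[...,1],im[...,2]
w=(b>110)&(g>110)&(r>110)
w[:, :270]=0;w[:,293:]=0;w[:225]=0;w[335:]=0
n,l,st,ce=cv2.connectedComponentsWithStats(w.astype(np.uint8))
zb=s['position'][2]-.0522
Rm=rot(s['tcp_rot']);
for i in range(1,n):
    if st[i,4]>5:
        print(st[i],ce[i],Rm.inv().apply(plane(c,*ce[i],zb+.077)-s['position']))
hsv=cv2.cvtColor(im.astype(np.uint8),cv2.COLOR_BGR2HSV)
m=cv2.inRange(hsv,(5,150,90),(18,255,255));m[:,:205]=0;m[:,360:]=0;m[:188]=0;m[290:]=0
cnt=max(cv2.findContours(m,0,cv2.CHAIN_APPROX_NONE)[0],key=cv2.contourArea)
pts=np.array([Rm.inv().apply(plane(c,*p[0],zb+.042)-s['position'])[:2] for p in cv2.convexHull(cnt)])
pts=pts[pts[:,1]<-.002]
A=np.c_[2*pts,np.ones(len(pts))];x=np.linalg.lstsq(A,(pts**2).sum(1),rcond=None)[0];print('flange',x[:2],np.sqrt(x[2]+x[0]**2+x[1]**2))
# lug at top (281,186) z: 20mm
print('lug',Rm.inv().apply(plane(c,281,186,zb+.020)-s['position']))
E
```

```text
[278 233   9  26 230] [281.93043478 245.30869565] [ 0.00142522 -0.01762257 -0.02482748]
[277 308   5   4  17] [279.11764706 309.41176471] [ 0.00013641  0.01441272 -0.0247812 ]
flange [ 0.0007561 -0.0009852] 0.03476720515062673
lug [ 0.00101345 -0.03154011  0.03215526]
```

>>> play_rows([
  [0.0036,0.059,-0.0085,0,0,0],
  [0.0036,0.059,-0.0085,0,0,0],
  [0.0036,0.059,-0.0085,0,0,0],
  [0.0036,0.059,-0.0085,0,0,0],
  [0.0036,0.059,-0.0085,0,0,0],
  [0.0036,0.059,-0.0085,0,0,0],
  [0.0036,0.059,-0.0085,0,0,0],
  [0.0036,0.059,-0.0085,0,0,0],
])

```text
time_s: 5.1
position: [0.5348, -0.1416, 0.2683]
tcp_rot: [-0.0, 1.0, 0.026, -0.001]
wrist_force: [1.3, 0.2, -2.7]
finger_gap: 0.021
```

>>> play_rows([
  [0,0,0,0,0,0.02],
  [0,0,0,0,0,0],
  [0,0,0,0,0,0],
])

```text
time_s: 5.4
position: [0.5352, -0.1387, 0.2681]
tcp_rot: [-0.0, 1.0, 0.011, -0.001]
wrist_force: [-0.3, 1.0, -2.6]
finger_gap: 0.0209
```

```bash
python3 - <<'E'
from h import *
s=get_state();print(s['time_s'],s['position'],s['wrist_force'],s['torque'],s['finger_gap'],rot(s['tcp_rot']).as_matrix().round(4))
c,im=grab("wrist","w5")
print(proj(c,(.536,-.053,.128)))
E
```

```text
5.4 [ 0.53522811 -0.13868348  0.26809293] [-0.34514765  1.0217875  -2.55299239] [ 0.03222344 -0.04106154  0.01930548] 0.02094850469353698 [[ 9.998e-01  2.160e-02 -2.900e-03]
 [ 2.160e-02 -9.998e-01  8.000e-04]
 [-2.900e-03 -8.000e-04 -1.000e+00]]
[283.20989288 103.2215479 ]
```

View pics/w5.png

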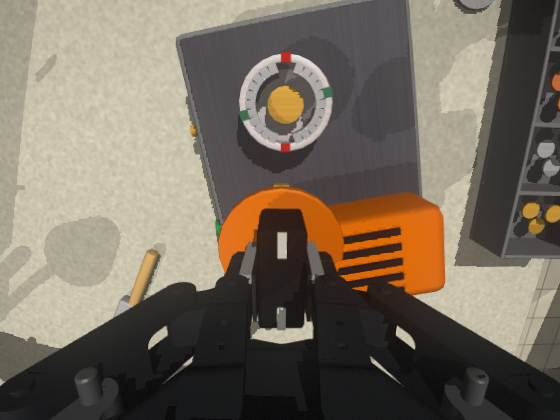

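The port is in full view at about (286,102). The red marks are at (286,57) and (286,148), and the green ones at (327,92) and (245,115).

```bash
python3 - <<'E'
from h import *
c=vision.get_calibration("wrist");im=cv2.imread("pics/w5.png").astype(int)
b,g,r=im[...,0],im[...,1],im[...,2]
red=(r-g>60)&(r-b>60); gr=(g-r>25)
def cm(m,x0,x1,y0,y1):
    ys,xs=np.nonzero(m[y0:y1,x0:x1]); return plane(c,xs.mean()+x0,ys.mean()+y0,.128),len(xs)
for n,m,bx in (('red',red,((275,297,48,66),(275,297,139,156))),('green',gr,((318,338,82,102),(235,255,105,125)))):
    A,n1=cm(m,*bx[0]);B,n2=cm(m,*bx[1])
    print(n,A,B,n1,n2,(A+B)/2,np.degrees(np.arctan2(*(A-B)[1::-1])),np.linalg.norm(A-B))
E
```

```text
red [ 0.53724227 -0.0131841   0.128     ] [ 0.53878683 -0.09183293  0.128     ] 100 81 [ 0.53801455 -0.05250851  0.128     ] 91.12507275330148 0.07866399133099683
green [ 0.57590457 -0.04177398  0.128     ] [ 0.50015958 -0.06350453  0.128     ] 84 77 [ 0.53803207 -0.05263926  0.128     ] 16.007709622456517 0.07880050456063133
```

>>> play_rows([
  [0.0024,-0.0532,0,0,0,0],
  [0.0024,-0.0532,0,0,0,0],
  [0,0,0.0275,0,0,0],
  [0,0,0.0275,0,0,0],
  [0,0,0.0275,0,0,0],
  [0,0,0,0,0,0],
  [0,0,0,0,0,0],
])

```text
time_s: 6.15
position: [0.5376, -0.0538, 0.2038]
tcp_rot: [-0.0, 1.0, 0.011, -0.001]
wrist_force: [0.8, 0.4, -2.3]
finger_gap: 0.021
```

```bash
cat > st.py <<'E'
from h import *
s=get_state();M=rot(s['tcp_rot']).as_matrix()
print(round(s['time_s'],2),s['position'].round(4),'capz-port',round(s['position'][2]-.0522-.09,4),'F',s['wrist_force'].round(2),'T',s['torque'].round(3),s['finger_gap'].round(4),'ang',np.degrees(np.arctan2(M[1,0],M[0,0])).round(2),'tilt',M[:2,2].round(4))
E
python3 st.py; python3 - <<'E'
from h import *
c,im=grab("scene","s6")
p=proj(c,(.537,-.053,.15)).astype(int)
cv2.imwrite("pics/s6c.png",cv2.resize(im[p[1]-50:p[1]+50,p[0]-60:p[0]+60],None,fx=6,fy=6,interpolation=cv2.INTER_CUBIC))
E
```

```text
Traceback (most recent call last):
  File "st.py", line 3, in <module>
    print(round(s['time_s'],2),s['position'].round(4),'capz-port',round(s['position'][2]-.0522-.09,4),'F',s['wrist_force'].round(2),'T',s['torque'].round(3),s['finger_gap'].round(4),'ang',np.degrees(np.arctan2(M[1,0],M[0,0])).round(2),'tilt',M[:2,2].round(4))
                                                                                                                                                             ^^^^^^^^^^^^^^^^^^^^^
AttributeError: 'float' object has no attribute 'round'
```

View pics/s6c.png

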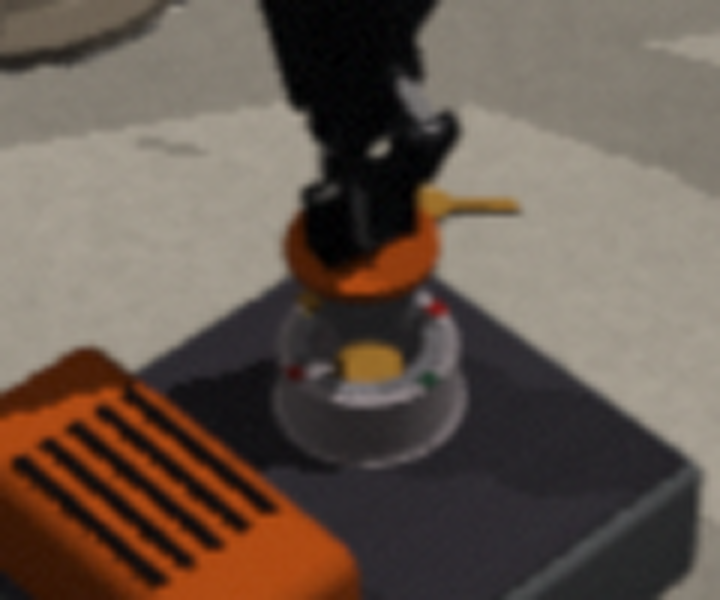

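>>> play_rows([
  [0,0,0.011,0,0,0],
  [0,0,0.011,0,0,0],
  [0,0,0.011,0,0,0],
  [0,0,0.005,0,0,0],
  [0,0,0.004,0,0,0],
  [0,0,0,0,0,0],
])

```text
time_s: 6.8
position: [0.5375, -0.0544, 0.1695]
tcp_rot: [-0.0, 1.0, 0.01, -0.001]
wrist_force: [-1.0, 0.7, -2.5]
finger_gap: 0.0211
```

```bash
sed -i "s/s\['finger_gap'\].round(4)/round(s['finger_gap'],4)/" st.py; python3 st.py
```

```text
6.8 [ 0.5375 -0.0544  0.1695] capz-port 0.0273 F [-1.04  0.72 -2.47] T [ 0.44   0.131 -0.04 ] 0.0211 ang 1.13 tilt [-0.001   0.0005]
```

>>> play_rows([
  [0,0,0.003,0,0,0],
  [0,0,0.003,0,0,0],
  [0,0,0,0,0,0],
])

```text
time_s: 7.1
position: [0.5378, -0.0543, 0.1651]
tcp_rot: [-0.0, 1.0, 0.01, -0.0]
wrist_force: [-0.2, 3.4, -4.3]
finger_gap: 0.0209
```

```bash
python3 st.py
```

```text
7.1 [ 0.5378 -0.0543  0.1651] capz-port 0.0229 F [-0.16  3.44 -4.26] T [0.975 0.102 0.034] 0.0209 ang 1.14 tilt [-0.0002  0.0006]
```

>>> play_rows([
  [0,-0.0015,0,0,0,0],
  [0,0,0.002,0,0,0],
  [0,0,0.002,0,0,0],
  [0,0,0,0,0,0],
])

```text
time_s: 7.5
position: [0.5378, -0.0539, 0.1619]
tcp_rot: [0.0, 1.0, 0.01, 0.0]
wrist_force: [0.1, 1.5, -3.8]
finger_gap: 0.0207
```

```bash
python3 st.py
```

```text
7.5 [ 0.5378 -0.0539  0.1619] capz-port 0.0197 F [ 0.15  1.52 -3.8 ] T [ 0.432  0.005 -0.03 ] 0.0207 ang 1.1 tilt [ 0.     -0.0003]
```

>>> play_rows([
  [0,-0.0007,0.002,0,0,0],
  [0,0,0.003,0,0,0],
  [0,0,0.003,0,0,0],
  [0,0,0,0,0,0],
])

```text
time_s: 7.9
position: [0.5379, -0.0536, 0.1558]
tcp_rot: [0.0, 1.0, 0.009, 0.0]
wrist_force: [-0.5, -1.1, 3.7]
finger_gap: 0.0207
```

```bash
python3 st.py
```

```text
7.9 [ 0.5379 -0.0536  0.1558] capz-port 0.0136 F [-0.48 -1.09  3.72] T [-0.135  0.428 -0.031] 0.0207 ang 1.08 tilt [ 0.0004 -0.0004]
```

>>> play_rows([
  [0,0,0.0025,0,0,0],
  [0,0,0.0025,0,0,0],
  [0,0,0.0025,0,0,0],
  [0,0,0,0,0,0],
])

```text
time_s: 8.3
position: [0.538, -0.0536, 0.1503]
tcp_rot: [0.0, 1.0, 0.009, 0.0]
wrist_force: [-3.0, 0.5, 9.0]
finger_gap: 0.021
```

```bash
python3 st.py
```

```text
8.3 [ 0.538  -0.0536  0.1503] capz-port 0.0081 F [-2.98  0.49  9.01] T [-0.194  0.885 -0.014] 0.021 ang 1.08 tilt [ 0.0007 -0.0002]
```

>>> play_rows([
  [-0.001,0,0.0005,0,0,0],
  [0,0,0,0,0,0.03],
  [0,0,0,0,0,0.04],
  [0,0,0,0,0,0.04],
  [0,0,0,0,0,0.04],
  [0,0,0,0,0,0],
])

```text
time_s: 8.9
position: [0.5384, -0.0531, 0.1507]
tcp_rot: [-0.0, 0.994, -0.109, 0.002]
wrist_force: [-0.3, -0.2, 9.7]
finger_gap: 0.0209
```

```bash
python3 st.py
```

```text
8.9 [ 0.5384 -0.0531  0.1507] capz-port 0.0085 F [-0.3  -0.23  9.69] T [ 0.081  0.089 -0.042] 0.0209 ang -12.51 tilt [0.0034 0.0003]
```

>>> play_rows([
  [0,0,0.0005,0,0,0.06],
  [0,0,0,0,0,0.06],
  [0,0,0,0,0,0.06],
  [0,0,0,0,0,0.06],
  [0,0,0,0,0,0.06],
  [0,0,0,0,0,0.06],
  [0,0,0,0,0,0],
])

```text
time_s: 9.6
position: [0.5386, -0.053, 0.1503]
tcp_rot: [-0.001, 0.924, -0.382, 0.002]
wrist_force: [-0.4, 0.6, 9.6]
finger_gap: 0.0212
```

```bash
python3 st.py
```

```text
9.6 [ 0.5386 -0.053   0.1503] capz-port 0.0081 F [-0.43  0.6   9.6 ] T [-0.002  0.04  -0.031] 0.0212 ang -44.96 tilt [0.0037 0.0002]
```

>>> play_rows([
  [0,0,0,0,0,0.06],
  [0,0,0,0,0,0.06],
  [0,0,0,0,0,0.06],
  [0,0,0,0,0,0.06],
  [0,0,0,0,0,0.06],
  [0,0,0,0,0,0.03],
  [0,0,0,0,0,0],
])

```text
time_s: 10.3
position: [0.5385, -0.0532, 0.1503]
tcp_rot: [-0.001, 0.796, -0.606, 0.001]
wrist_force: [0.1, 0.6, 9.1]
finger_gap: 0.021
```

```bash
python3 st.py
```

```text
10.3 [ 0.5385 -0.0532  0.1503] capz-port 0.0081 F [0.05 0.57 9.09] T [ 0.002  0.098 -0.003] 0.021 ang -74.57 tilt [0.0035 0.    ]
```

>>> play_rows([
  [0,0,0,0,0,0.02],
  [0,0,0,0,0,0.02],
  [0,0,0,0,0,0.02],
  [0,0,0,0,0,0],
])

```text
time_s: 10.7
position: [0.5384, -0.0531, 0.1502]
tcp_rot: [-0.001, 0.766, -0.642, 0.001]
wrist_force: [-1.0, 0.7, 9.1]
finger_gap: 0.0208
```

```bash
python3 st.py
```

```text
10.7 [ 0.5384 -0.0531  0.1502] capz-port 0.008 F [-0.98  0.73  9.05] T [0.03  0.114 0.018] 0.0208 ang -79.93 tilt [0.0033 0.0001]
```

>>> play_rows([
  [0,0,-0.0025,0,0,0],
  [0,0,-0.0025,0,0,0],
  [0,0,-0.0025,0,0,0],
  [0,0,0,0,0,0],
])

```text
time_s: 11.1
position: [0.5381, -0.0531, 0.1557]
tcp_rot: [-0.001, 0.767, -0.642, 0.001]
wrist_force: [2.9, 0.4, 4.7]
finger_gap: 0.0209
```

```bash
python3 st.py
```

```text
11.1 [ 0.5381 -0.0531  0.1557] capz-port 0.0135 F [2.94 0.44 4.66] T [-0.094 -0.689  0.029] 0.0209 ang -79.87 tilt [ 0.0027 -0.0001]
```

>>> play_rows([
  [0,0,-0.001,0,0,0],
  [0,0,0,0,0,0],
  [0,0,0,0,0,0],
])

```text
time_s: 11.4
position: [0.5372, -0.0532, 0.1558]
tcp_rot: [-0.0, 0.767, -0.642, 0.0]
wrist_force: [2.1, 0.9, 4.4]
finger_gap: 0.0213
```

```bash
python3 st.py
```

```text
11.4 [ 0.5372 -0.0532  0.1558] capz-port 0.0136 F [2.09 0.9  4.36] T [-0.046 -0.671  0.01 ] 0.0213 ang -79.89 tilt [ 0.0004 -0.0001]
```

>>> play_rows([
  [0,0,-0.0015,0,0,0],
  [0,0,0,0,0,0],
  [0,0,0,0,0,0],
])

```text
time_s: 11.7
position: [0.5369, -0.0531, 0.1562]
tcp_rot: [0.0, 0.767, -0.642, 0.0]
wrist_force: [6.4, -0.4, -3.0]
finger_gap: 0.021
```

```bash
python3 st.py
```

```text
11.7 [ 0.5369 -0.0531  0.1562] capz-port 0.014 F [ 6.43 -0.35 -3.05] T [-0.18  -1.363  0.031] 0.021 ang -79.89 tilt [-0.0004 -0.0006]
```

>>> play_rows([
  [0,-0.0012,0.001,0,0,0],
  [0,0,0,0,0,0],
  [0,0,0,0,0,0],
])

```text
time_s: 12.0
position: [0.5373, -0.0531, 0.1559]
tcp_rot: [0.0, 0.767, -0.642, -0.001]
wrist_force: [-1.0, 1.1, 3.7]
finger_gap: 0.0204
```

>>> play_rows([
  [0,0,0,0,0,0],
  [0,0,0,0,0,0],
  [0,0,0,0,0,0],
  [0,0,0,0,0,0],
  [0,0,0,0,0,0],
  [0,0,0,0,0,0],
  [0,0,0,0,0,0],
  [0,0,0,0,0,0],
], grip=1)

```text
time_s: 12.8
position: [0.5379, -0.053, 0.1561]
tcp_rot: [0.0, 0.767, -0.642, -0.0]
wrist_force: [-0.7, 1.0, -0.1]
finger_gap: 0.0857
```

```bash
python3 st.py
```

```text
12.8 [ 0.5379 -0.053   0.1561] capz-port 0.0139 F [-0.67  0.95 -0.12] T [0.027 0.024 0.014] 0.0857 ang -79.9 tilt [-0.0001  0.    ]
```

Released. Next I'll rise straight up, then back off so the cameras can see.

>>> play_rows([
  [0,0,-0.03,0,0,0],
  [0,0,-0.05,0,0,0],
  [0,0,-0.05,0,0,0],
  [0,0,-0.05,0,0,0],
  [0,0,0,0,0,0],
  [0,0,0,0,0,0],
])

```text
time_s: 13.4
position: [0.5383, -0.0531, 0.3007]
tcp_rot: [-0.001, 0.767, -0.642, 0.001]
wrist_force: [0.2, 0.8, -0.7]
finger_gap: 0.0855
```

```bash
python3 st.py; python3 - <<'E'
from h import *
c,im=grab("wrist","w9")
c,im=grab("scene","s9")
for z in (.09+.014+.042,.09+.018+.042,.09+.014+.077): print(z,proj(c,(.5375,-.0528,z)))
p=proj(c,(.537,-.053,.15)).astype(int);print(p)
cv2.imwrite("pics/s9c.png",cv2.resize(im[p[1]-50:p[1]+50,p[0]-60:p[0]+60],None,fx=6,fy=6,interpolation=cv2.INTER_CUBIC))
E
```

```text
13.4 [ 0.5383 -0.0531  0.3007] capz-port 0.1585 F [ 0.2   0.81 -0.71] T [-0.001 -0.009 -0.007] 0.0855 ang -79.89 tilt [0.0018 0.0003]
0.146 [281.7644287  202.62337028]
0.15 [281.72616667 201.57938836]
0.181 [281.42402951 193.33423121]
[281 201]
```

View pics/s9c.png

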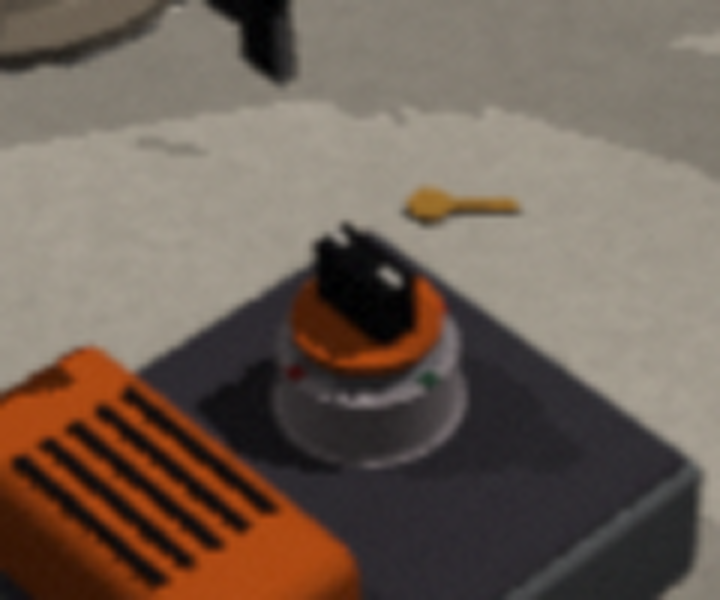

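View pics/w9.png

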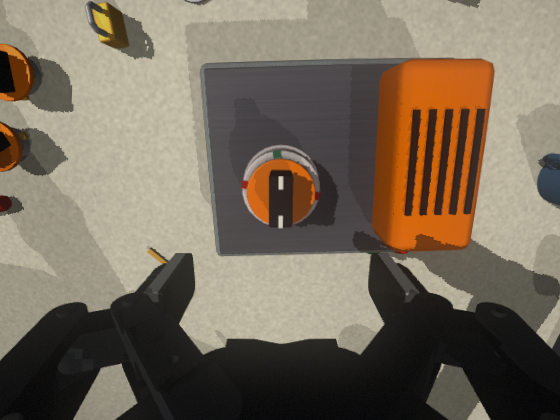

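The wrist view shows the cap seated in the collar at about (281,193). Its strokes, at (281,183) and (281,222), point at or just past the green mark. One quick measurement before handing in.

```bash
python3 - <<'E'
from h import *
c=vision.get_calibration("wrist");im=cv2.imread("pics/w9.png").astype(int)
w=(im.min(2)>140);w[:,:270]=0;w[:,292:]=0;w[:172]=0;w[232:]=0
n,l,st,ce=cv2.connectedComponentsWithStats(w.astype(np.uint8))
P=[plane(c,*ce[i],.181) for i in range(1,n) if st[i,4]>8];print(P)
A,B=P[0],P[-1];print((A+B)/2,np.degrees(np.arctan2(*(A-B)[1::-1])),np.linalg.norm(A-B))
workorder.job_done()
E
python3 st.py
```

```text
[array([ 0.55543068, -0.04945709,  0.181     ]), array([ 0.51881932, -0.05597373,  0.181     ])]
[ 0.537125   -0.05271541  0.181     ] 10.092672623512463 0.03718680068871583
the job is handed in; nothing more can be done
the job is handed in; nothing more can be done
```

The orange cap is in the port and, by my checks, locked. I handed the job in at about 13.5 s of the 72 s allowed; the hand-in gives no verdict.

**What I did:** I picked up the cap farthest to the robot's right and lowered it with its lugs over the mouths. I nudged it about 2 mm when the collar pushed back sideways. Then I pressed to about 8 mm above the deck, twisted it 81° clockwise from the mouths, let it spring up, opened the gripper and raised the arm clear.

**Last checks:**
- **Turn:** the wrist picture puts the cap's axis at 10.1° and the mouths at 91.1°. That is 81° of turn, past the 68° lock threshold and just short of the 83° stop.
- **Position:** the cap's centre measured (0.537, -0.053), within about 1 mm of the measured port centre.
- **Height:** its underside came up to about 14 mm above the deck. A light upward pull did not raise it further.
- **Forces:** wrist force readings stayed below about 10 N. The gripper ended open and clear of everything.

**Disagreements and limits:**
- The two cameras put the port about 2 mm apart in x, so I aimed between them and settled it by feel.
- The 14 mm height comes from the arm's position before release. I had no direct measurement of it afterwards.
- I never felt the solid stop, because I ended the twist about 2° short of it.

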